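# Hold a tonewood sample flush on the sloped head of the moisture meter

### The job

Pick up the rectangular wood sample (the one with the oblong tile under its grip block) and hold the flat underside of its tile flush against the sloped face of the moisture meter, long side along the slope, feeling for the slope so that all four sprung feet are pushed in at least half way at once. Be gentle with the meter, leave the other things where they are, and finish while still holding the sample pressed there: the meter only reads while it is held.

Things in the scene. Friction and masses are not known exactly. Their poses are not given: they have to be found in the camera images.
- sample: the rectangular wood sample: dark tile 96 mm (its x) x 60 mm (its y) x 10 mm thick, lying flat, with a light grip block glued on the middle of its top: 50 mm (x) x 26 mm (y), from 10 to 52 mm above the underside. About 0.13 kg. Origin: centre of the underside; z up, towards the block.
- meter: moisture meter, fixed: grey base 170 (x) x 106 (y) x 34 mm high; two upright cheeks (50 mm along x, 8 mm thick, 99 mm high, 84 mm apart inside, at y = +-46 mm) carry a sloped aluminium head, a block 104 mm (along the slope) x 68 mm (y) x 18 mm with four sprung brass feet on its face. The face slopes down towards the meter's -x and is level along y. Origin: centre of the underside; z up.
- face_center (a point): centre of the head's flat upper face, 95 mm above the bench, for any slope: the head tilts about the level line along the meter's y through it. The slope is set anew each time, 15 to 35 degrees from level, is not reported (feel or see it), and is too stiff to move by pushing. This point's axes are the meter's, not the face's.
- foot_upper_left (a joint): how far the upper left sprung foot (12 mm across) is pushed in, m, along the face normal: 0 = standing 6 mm proud of the face, 0.006 = level with it. Upper = the meter's +x end, left = its +y side; feet are 36 mm up or down the slope and 20 mm aside from the face centre. 0.6 N to start, 0.4 N more per mm.
- foot_upper_right (a joint): how far the upper right sprung foot (12 mm across) is pushed in, m, along the face normal: 0 = standing 6 mm proud of the face, 0.006 = level with it. Upper = the meter's +x end, left = its +y side; feet are 36 mm up or down the slope and 20 mm aside from the face centre. 0.6 N to start, 0.4 N more per mm.
- foot_lower_left (a joint): how far the lower left sprung foot (12 mm across) is pushed in, m, along the face normal: 0 = standing 6 mm proud of the face, 0.006 = level with it. Upper = the meter's +x end, left = its +y side; feet are 36 mm up or down the slope and 20 mm aside from the face centre. 0.6 N to start, 0.4 N more per mm.
- foot_lower_right (a joint): how far the lower right sprung foot (12 mm across) is pushed in, m, along the face normal: 0 = standing 6 mm proud of the face, 0.006 = level with it. Upper = the meter's +x end, left = its +y side; feet are 36 mm up or down the slope and 20 mm aside from the face centre. 0.6 N to start, 0.4 N more per mm.
- round_sample: bystander, loose: the other sample: round disc of dark wood, 84 mm across and 10 mm thick, with the same grip block as the rectangular one. Not wanted. Origin: centre of its underside.
- glue: bystander, loose: white plastic glue bottle, 56 mm across, 150 mm tall, standing. Origin: centre of its underside.
- jar: bystander, loose: amber glass jar with a steel cap, 64 mm across, 75 mm tall, standing. Origin: centre of its underside.
- screwdriver: bystander, loose: screwdriver lying on the bench.
- sanding_block: bystander, loose: cork sanding block, 100 x 60 x 28 mm. Origin: centre of its underside.
- bridge: bystander, loose: dark guitar bridge, 160 mm long (its y), 28 mm wide, 10 mm high, lying flat. Origin: centre of its underside.
Mind the look-alikes: they are no part of the job. What is shaped like the meter but orange is not meant. Leave any pink look-alike of the sample alone.

How it is judged (in metres and radians):
On the way:
1. the rectangular sample is lifted clear of the bench in the fingers (height (world z) of sample above 0.04 m and contact force between the fingers and sample above 1 N), for 0.2 s.
At the end, for the whole second after the job is handed in: Through the last second the fingers hold the sample still (under 20 mm/s), its underside centre within 20 mm of the face centre and pressed on the meter with over 4 N, all four feet pushed in over 3 mm of their 6 mm, and no finger pressing on the meter (value of joint each of foot_upper_left, foot_upper_right, foot_lower_left, foot_lower_right above 0.003 m and contact force between sample and meter above 4 N and contact force between the fingers and sample above 1 N and distance between sample and face_center below 0.02 m and contact force between the fingers and meter below 0.5 N and linear speed of sample below 0.02 m/s); the arm keeps its last pose, push and grip.
It fails at once if the meter is pressed too hard (over 40 N) (contact force between any of sample, the arm, the fingers and meter above 40 N).
It fails at once if a bystander is moved by more than 30 mm (distance of any of round_sample, glue, jar, screwdriver, sanding_block, bridge from where it was at the start of the episode above 0.03 m).
It also fails if it takes over 54 s, if anything falls off the work surface, if the arm or the gripper's body presses on something with over 40 N, if the wrist force passes 120 N, or if a joint passes its speed limit or range.

### The arm

A 7-joint arm with a two-finger parallel gripper is mounted at the origin on the work surface. World frame = base frame: x ahead of the robot, y to its left, z up, the work surface at z = 0. Lengths are in mm, angles in rad, forces in N, time in s.
With the tool pointing down it reaches from about 400 to 875 mm from the base axis. Payload 4.4 kg.
Tool frame: the origin (TCP) lies at the centre of the arm's flange, where the gripper is bolted on; the fingertips stand 173 mm ahead of it and the grasp point (between the pads) lies 155 mm ahead of it; z points along the fingers, y is the direction in which the jaws open and shut (so a half turn about z gives the same grasp; the last joint's range is limited). The gripper opens to 85 mm and grips with 20 to 120 N. Pads are 22 mm wide; open, the fingers measure 114 mm over their backs; the gripper's body (76 mm by 85 mm) begins 54 mm behind the grasp point. The pads swing forward as they close: fully open they stand 13 mm farther back than shut.
Start: joints at [-1.285, 0.628, 0.038, 1.517, -0.027, 0.996, -0.02], TCP at [223.965, 610.209, 404.713] pointing down, gripper open.
Joint ranges: [-3.06, 3.06], [-0.37, 2.12], [-1.25, 1.32], [0.18, 2.47], [-1.1, 4.24], [0.23, 1.98], [-2.94, 2.94]. Speed limits (rad/s): [2.57, 2.57, 3.14, 3.14, 3.14, 3.14, 3.14].

### API

Orientations are given as [roll, pitch, yaw] about the fixed x, y, z axes, in that order (R = Rz(yaw) Ry(pitch) Rx(roll)).
In Python, from cell import * gives the robot as it stands. The module is installed in compiled form; this text tells all that it offers.
- The arm moves only by the shell command python3 -m jog 'ROWS'. ROWS is JSON, one flat list of numbers, 5 for each row, row after row: the shift along the tool's x, y, z in mm, then the turn about the tool's z in degrees, then the finger opening in mm, from 0 to 85.4. A call has 1 to 20 rows; each row is the pose to reach, as a shift and turn from the pose commanded when the call began, along the tool's axes at that moment; what a row does not reach only later rows make up. A row lasts 1/12 s, in which the tool goes at most 41.7 mm and 7.16 degrees, less where a joint would pass 70% of its speed; a pose out of reach is approached as far as the arm can. A call with a gripper value outside its range is refused whole. The fingers move at their own pace and stop on an object; the grip force is fixed at half the most. Time passes only in rows, so rows that repeat a pose let the fingers close. It gives the time, the measured TCP pose, the force and the opening at its end, in the units of the state.
- read_state(): the state, without advancing time (a new reading comes with each control period).
- get_image(name): name is "scene" or "top"; returns (picture, depth): 400x640x3 uint8, blue, green, red; 400x640 float32, mm along the optical axis (not along the pixel's ray), 0 where there is no reading.
- camera_params(name): a dict with "K" (3x3 intrinsics, pixels), "T" (4x4, takes a point from camera to world coordinates). Camera axes: x right, y up, looking along -z (the intrinsics and any distortion apply to the point x, -y, -z); pixel columns grow to the right and rows downward; lengths in mm; the calibration is good to about 2 mm. A picture is of the moment at which its call begins. camera_params takes no time and is no camera call.
- finish_job(): hands the job in, once; it reports no verdict.
The state is a dict: "clock": time; "qpos": joint angles; "qd": joint speeds; "tau": joint torques, N m; "eef_pos": TCP position; "tool_rot": TCP orientation; "force": force on the tool from outside, world axes, zero at the start; "torque": the same for the moment, N m; "width": finger opening in mm.
Only numpy, scipy, OpenCV 4.12 (cv2) and the standard library are available. Lean on these libraries where they do the work, as an engineer would, in place of code of your own. Each camera call takes 0.05 s, during which the arm holds its last target.

## Working session

There is one attempt and no reset: what is moved stays moved. The work goes in short steps, Python scripts to look and compute and a shell command to move; the robot and the scene stay as the last step left them, time stands still between calls to the robot, and variables do not carry over. Pictures are saved under pics/ and viewed, and the job is handed in when it is done.

```bash
mkdir -p pics; ls; python3 - <<'E'
from cell import *
import cv2,numpy as np
s=read_state();print(s)
for n in("scene","top"):
    p,d=get_image(n);cv2.imwrite(f"pics/{n}0.png",p);np.save(f"{n}0.npy",d);np.save(f"{n}0p.npy",p)
    c=camera_params(n);print(n,c)
E
```

```text
pics
{'clock': 0.0, 'qpos': array([-1.28479032,  0.6293528 ,  0.03843491,  1.51835663, -0.0269949 ,
        0.99631525, -0.01999595]), 'qd': array([ 0.00174294, -0.000146  ,  0.00010582,  0.00012287, -0.00119012,
        0.0008874 ,  0.00116813]), 'tau': array([-4.61470972e-04, -5.63397825e+01,  1.22626137e+00, -1.93452519e+01,
        1.11175634e-02,  1.05503705e-02, -5.57857632e-06]), 'eef_pos': array([223.85076431, 609.925358  , 403.78796547]), 'tool_rot': array([-3.13967861e+00,  2.56668495e-05,  2.78979946e+00]), 'force': array([ 0.26523017,  0.78213266, -0.23704607]), 'torque': array([ 0.04181764, -0.00826915, -0.01471014]), 'width': 85.8591719813785}
scene {'K': array([[415.76107307,   0.        , 318.45373762],
       [  0.        , 415.76107307, 201.63795003],
       [  0.        ,   0.        ,   1.        ]]), 'T': array([[-5.89464676e-01, -5.70172230e-01,  5.72219384e-01,
         1.17929875e+03],
       [ 8.07610144e-01, -4.31091073e-01,  4.02400723e-01,
         4.73520138e+02],
       [ 1.72409510e-02,  6.99331191e-01,  7.14589837e-01,
         9.05734752e+02],
       [ 0.00000000e+00,  0.00000000e+00,  0.00000000e+00,
         1.00000000e+00]])}
top {'K': array([[433.03965002,   0.        , 316.11801832],
       [  0.        , 433.03965002, 199.47856598],
       [  0.        ,   0.        ,   1.        ]]), 'T': array([[ 1.95606593e-02,  9.88407676e-01, -1.50557786e-01,
         3.25775858e+02],
       [-9.99750489e-01,  2.09610297e-02,  7.71972005e-03,
         3.94269435e+01],
       [ 1.07860768e-02,  1.50369218e-01,  9.88571069e-01,
         1.43323593e+03],
       [ 0.00000000e+00,  0.00000000e+00,  0.00000000e+00,
         1.00000000e+00]])}
```

View pics/scene0.png

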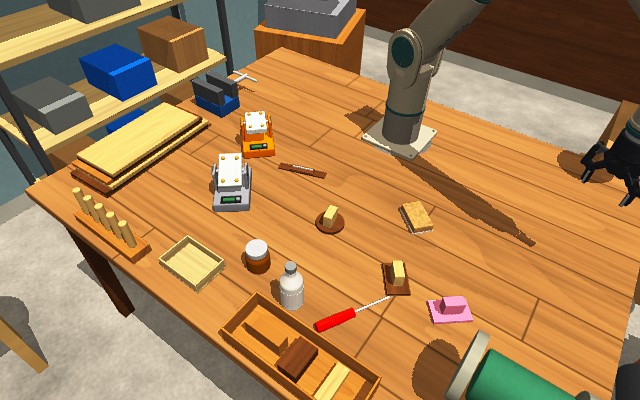

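View pics/top0.png

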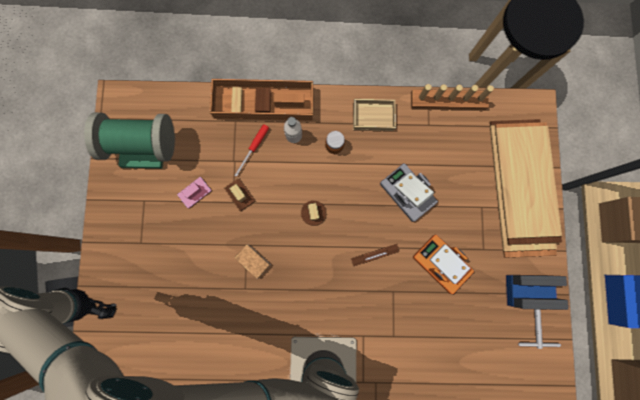

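The scene view shows the rectangular sample at about (396,278), the grey meter at (232,182), and the orange and pink look-alikes at (257,133) and (450,310). In the top view the sample is at (240,193) and the meter at (409,192). Next I measure both from depth and colour.

```bash
cat > h.py <<'E'
import numpy as np,cv2
from cell import *
def world(n,d):
    c=camera_params(n);K=c["K"];T=c["T"]
    v,u=np.mgrid[0:400,0:640]
    P=np.stack([(u-K[0,2])/K[0,0]*d,-(v-K[1,2])/K[1,1]*d,-d],-1)
    return P@T[:3,:3].T+T[:3,3]
def proj(n,X):
    c=camera_params(n);K=c["K"];T=c["T"]
    p=(np.asarray(X)-T[:3,3])@T[:3,:3]
    return np.stack([K[0,2]+K[0,0]*p[...,0]/-p[...,2],K[1,2]+K[1,1]*p[...,1]/p[...,2]],-1)
def ray(n,u,v,z):
    c=camera_params(n);K=c["K"];T=c["T"]
    r=T[:3,:3]@np.array([(u-K[0,2])/K[0,0],-(v-K[1,2])/K[1,1],-1]);o=T[:3,3]
    return o+r*(z-o[2])/r[2]
E
python3 - <<'E'
from h import *
for n,box in(("scene",(375,250,425,310)),("top",(215,170,262,215))):
    p=np.load(n+"0p.npy");d=np.load(n+"0.npy");W=world(n,d)
    x0,y0,x1,y1=box
    w=W[y0:y1,x0:x1];q=p[y0:y1,x0:x1]
    print(n,"bench z",np.median(w[...,2]))
    for lo,hi in((5,16),(46,58)):
        m=((w[...,2]>lo)&(w[...,2]<hi)).astype(np.uint8)
        k,l,st,_=cv2.connectedComponentsWithStats(m)
        i=1+np.argmax(st[1:,4]);pts=w[l==i]
        print(lo,hi,len(pts),pts.mean(0),cv2.minAreaRect(pts[:,:2].astype(np.float32)))
for n,box in(("scene",(205,145,258,215)),("top",(375,160,442,222))):
    p=np.load(n+"0p.npy");d=np.load(n+"0.npy");W=world(n,d)
    x0,y0,x1,y1=box
    w=W[y0:y1,x0:x1];q=p[y0:y1,x0:x1]
    m=((w[...,2]>70)&(q.min(-1)>170))
    pts=w[m];print(n,len(pts),pts.min(0),pts.max(0),pts.mean(0),cv2.minAreaRect(pts[:,:2].astype(np.float32)))
    c=pts.mean(0);u,s,vt=np.linalg.svd(pts-c,full_matrices=False);nn=vt[2]*np.sign(vt[2,2])
    r=(pts-c)@nn;
    for _ in range(4):
        k=abs(r)<3;c=pts[k].mean(0);vt=np.linalg.svd(pts[k]-c)[2] if 0 else np.linalg.eigh(np.cov((pts[k]-c).T))[1][:,::-1].T
        nn=vt[2]*np.sign(vt[2,2]);r=(pts-c)@nn
    print("normal",nn,"tilt",np.degrees(np.arccos(nn[2])),"downslope az",np.degrees(np.arctan2(nn[1],nn[0])),k.sum(),c)
    b=((w[...,2]>28)&(w[...,2]<40));pb=w[b];print("base",len(pb),pb.mean(0),cv2.minAreaRect(pb[:,:2].astype(np.float32)))
    img=cv2.resize(q,None,fx=10,fy=8,interpolation=cv2.INTER_CUBIC);cv2.imwrite(f"pics/m_{n}.png",img)
E
```

```text
scene bench z -1.1501078375727047
5 16 459 [572.73218303 291.4839457    8.27481292] ((561.6429443359375, 287.9970703125), (96.67411041259766, 60.53938293457031), 37.01765441894531)
46 58 180 [561.86466683 288.12802289  49.77223137] ((560.607421875, 287.5529479980469), (52.869720458984375, 26.102323532104492), 35.57356643676758)
top bench z 1.3906095497434308
5 16 352 [552.92883705 281.52421519  10.14732478] ((555.5824584960938, 283.87261962890625), (103.30110168457031, 62.64635467529297), 34.1856575012207)
46 58 121 [555.36963477 284.15023289  51.72909428] ((555.5053100585938, 284.4546813964844), (50.845314025878906, 25.430578231811523), 37.20051574707031)
scene 731 [ 521.66407476 -324.2364043    70.2971967 ] [1179.298748    473.52013761  905.73475208] [ 582.21301477 -266.35817517   99.02599062] ((880.394287109375, 64.56256103515625), (1008.0960693359375, 100.51136779785156), 48.14336395263672)
normal [ 0.48535958 -0.04120422  0.87334317] tilt 29.150507682752036 downslope az -4.852444718066202 134 [ 574.44495166 -273.04974144   93.31281742]
base 780 [ 582.57402521 -255.75669282   32.00535133] ((530.7548828125, -301.8603210449219), (284.15692138671875, 106.33466339111328), 36.07258605957031)
top 550 [ 325.7758582  -328.79048633   70.6912816 ] [ 624.79510173   39.42694352 1433.23592863] [ 568.12158164 -273.83699623  108.72174656] ((453.1375732421875, -136.8428955078125), (92.53008270263672, 433.617431640625), 40.3101692199707)
normal [ 0.60042558 -0.05164162  0.79801144] tilt 37.05937332724456 downslope az -4.915818126267519 94 [ 573.46264494 -273.57362751   94.58194401]
base 778 [ 566.82969131 -267.64056133   34.52455749] ((571.6064453125, -275.9299011230469), (169.95150756835938, 106.60809326171875), 40.4156379699707)
```

```bash
python3 - <<'E'
from h import *
for n,box in(("scene",(205,145,258,215)),("top",(375,160,442,222))):
    p=np.load(n+"0p.npy");d=np.load(n+"0.npy");W=world(n,d)
    x0,y0,x1,y1=box
    w=W[y0:y1,x0:x1];q=p[y0:y1,x0:x1];v=d[y0:y1,x0:x1]>0
    m=((w[...,2]>64)&(w[...,2]<135)&(q.min(-1)>150)&v)
    pts=w[m];print(n,len(pts),(~v).sum(),pts.min(0),pts.max(0))
    A=np.c_[pts[:,:2],np.ones(len(pts))];k=np.ones(len(pts),bool)
    for t in(8,6,5,4,4,4):
        s=np.linalg.lstsq(A[k],pts[k,2],rcond=None)[0];k=abs(pts[:,2]-A@s)<t
    nn=np.array([-s[0],-s[1],1]);nn/=np.linalg.norm(nn)
    print("tilt",np.degrees(np.arccos(nn[2])),"downslope az",np.degrees(np.arctan2(nn[1],nn[0])),k.sum(),pts[k].mean(0), "z at mean",)
    print(" rect",cv2.minAreaRect(pts[k][:,:2].astype(np.float32)))
    for a in (33,37,40):
        pass
    img=cv2.resize(q,None,fx=9,fy=9,interpolation=cv2.INTER_CUBIC);cv2.imwrite(f"pics/m1_{n}.png",img)
E
```

```text
scene 754 16 [ 520.67885443 -324.2364043    65.33683253] [ 632.8862721  -218.59068469  117.04243152]
tilt 25.217762219178198 downslope az 39.68461484815915 631 [ 576.94180872 -272.35801202   91.98886575] z at mean
 rect ((577.031982421875, -273.04730224609375), (96.93035125732422, 93.83865356445312), 37.80546569824219)
top 591 12 [ 515.53947821 -328.79048633   69.9641443 ] [ 626.02553984 -222.69076295  124.83764643]
tilt 26.06971078615856 downslope az 41.18749463522415 498 [ 570.41296555 -276.89308454   96.40539759] z at mean
 rect ((569.9491577148438, -274.76171875), (92.72770690917969, 78.70045471191406), 40.82291793823242)
```

```bash
python3 -c "
import cv2,numpy as np
a=cv2.imread('pics/m1_scene.png');b=cv2.imread('pics/m1_top.png')
a=cv2.resize(a,(400,528));b=cv2.resize(b,(400,370))
c=np.zeros((528,800,3),np.uint8);c[:,:400]=a;c[:370,400:]=b;cv2.imwrite('pics/m2.png',c)"
```

```text
(no output)
```

View pics/m2.png

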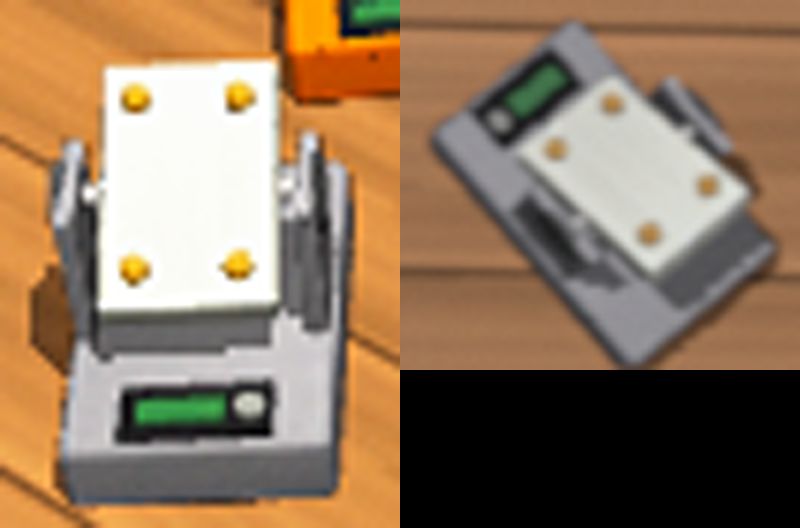

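The fits give the slope at about 25.5°, facing downhill at az ≈ 40.4°. The sample's long axis is at az ≈ 36.5°. The jog has no tilt, so the block will have to pivot in the pads about the jaw axis. First I refine the positions from the feet and the block across both views, then move.

```bash
cat >> h.py <<'E'
def rows(tx,ty,tz,az):
    "shift/turn to put TCP at tx,ty,tz with tool x at azimuth az deg"
    from scipy.spatial.transform import Rotation as Ro
    s=read_state();R=Ro.from_euler('xyz',s["tool_rot"]).as_matrix()
    d=R.T@(np.array([tx,ty,tz])-s["eef_pos"])
    a=np.degrees(np.arctan2(R[1,0],R[0,0]));t=-((az-a+180)%360-180)
    print("shift",d.round(1),"turn",round(t,1),"pose",s["eef_pos"].round(1),"az",round(a,1),"F",s["force"].round(2),"M",s["torque"].round(2),"w",round(s["width"],1),"t",round(s["clock"],2))
def tri(a,b):
    "two-view midpoint of pixel a in scene, b in top"
    L=[]
    for n,(u,v) in(("scene",a),("top",b)):
        c=camera_params(n);o=c["T"][:3,3];r=ray(n,u,v,0)-o;L.append((o,r/np.linalg.norm(r)))
    (o,r),(q,k)=L;s=np.linalg.lstsq(np.c_[r,-k],q-o,rcond=None)[0]
    A=o+r*s[0];B=q+k*s[1];return (A+B)/2,np.linalg.norm(A-B)
E
python3 - <<'E'
from h import *
C={}
for n,box in(("scene",(205,145,246,190)),("top",(390,168,436,215))):
    p=np.load(n+"0p.npy");x0,y0,x1,y1=box
    q=cv2.resize(p[y0:y1,x0:x1],None,fx=8,fy=8,interpolation=cv2.INTER_CUBIC)
    h=cv2.cvtColor(q,cv2.COLOR_BGR2HSV);m=((h[...,0]>8)&(h[...,0]<32)&(h[...,1]>90)).astype(np.uint8)
    k,l,st,ce=cv2.connectedComponentsWithStats(m)
    C[n]=[((c[0]+.5)/8-.5+x0,(c[1]+.5)/8-.5+y0) for c,s in zip(ce[1:],st[1:]) if 60<s[4]<1500]
    print(n,np.round(C[n],1).tolist(),st[1:,4])
for a in C["scene"]:
    for b in C["top"]:
        X,g=tri(a,b)
        if g<8: print(np.round(a,1),np.round(b,1),X.round(1),round(g,1))
# block top rays at z=52
for n in("scene","top"):
    p=np.load(n+"0p.npy");d=np.load(n+"0.npy");W=world(n,d)
    x0,y0,x1,y1=(375,250,425,310) if n=="scene" else (215,170,262,215)
    z=W[y0:y1,x0:x1,2];v,u=np.nonzero((z>45)&(z<58));print(n,u.mean()+x0,v.mean()+y0,ray(n,u.mean()+x0,v.mean()+y0,52).round(1))
    C[n+"b"]=(u.mean()+x0,v.mean()+y0)
print(tri(C["sceneb"],C["topb"]))
E
python3 -c "
from h import *
rows(565.2,291,390,36.5)"
```

```text
scene [[236.2, 157.3], [222.5, 157.6], [236.1, 179.7], [222.3, 180.2]] [48398   777   770   790   782]
top [[392.0, 169.5], [410.0, 176.9], [400.6, 184.5], [426.1, 190.7], [416.3, 198.7]] [ 1431 17961   347   352   356  9616   399  4210]
[236.2 157.3] [392.  169.5] [ 609.4 -193.   197.2] 6.2
[236.2 157.3] [416.3 198.7] [ 537.  -282.6  105.6] 0.3
[222.5 157.6] [426.1 190.7] [ 563.1 -313.4  106.1] 0.4
[236.1 179.7] [392.  169.5] [ 622.5 -201.8  123.2] 5.8
[236.1 179.7] [400.6 184.5] [ 586.8 -240.4   74.6] 0.3
[222.3 180.2] [410.  176.9] [ 612.5 -271.1   74.2] 0.4
scene 398.1837837837838 268.5189189189189 [564.2 288.9  52. ]
top 237.176 191.984 [555.2 283.9  52. ]
(array([556.78715141, 286.20627452,  41.46669875]), np.float64(0.8485736414323825))
shift [-430.4 -181.8   14.2] turn 123.3 pose [223.9 610.  403.9] az 159.8 F [-0.16  0.04  0.42] M [ 0.05  0.03 -0.01] w 85.5 t 0.1
```

Two-view feet check: upper-to-lower distance is 72.3 mm against 72 expected, slope 25.8°, azimuth 40.4°. Both targets show the same −10 mm triangulated height bias, so the camera calibration has a small offset. I'll check that against the gripper once it is above the sample.

```bash
python3 -m jog '[-430,-182,14,123.3,85, -430,-182,14,123.3,85, -430,-182,14,123.3,85, -430,-182,14,123.3,85, -430,-182,14,123.3,85, -430,-182,14,123.3,85, -430,-182,14,123.3,85, -430,-182,14,123.3,85, -430,-182,14,123.3,85, -430,-182,14,123.3,85, -430,-182,14,123.3,85, -430,-182,14,123.3,85, -430,-182,14,123.3,85, -430,-182,14,123.3,85, -430,-182,14,123.3,85, -430,-182,14,123.3,85, -430,-182,14,123.3,85, -430,-182,14,123.3,85, -430,-182,14,123.3,85, -430,-182,14,123.3,85]'; python3 -c "
from h import *
rows(565.2,291,250,36.5)
print(read_state()['qpos'])"
```

```text
clock: 1.77
eef_pos: [564.8, 291.3, 390.4]
tool_rot: [-3.142, 0.001, 0.641]
force: [0.5, -0.0, 0.2]
width: 85.0
shift [  0.3   0.5 140.4] turn 0.2 pose [564.8 291.3 390.4] az 36.7 F [ 0.47 -0.01  0.15] M [ 0.06 -0.01  0.  ] w 85.0 t 1.77
[-0.8758974   0.69658692  0.62118686  1.58743608 -0.45723615  1.00749547
 -1.04658146]
```

```bash
python3 -m jog '[0,0,35,0,85, 0,0,75,0,85, 0,0,115,0,85, 0,0,130,0,85, 0,0,130,0,85, 0,0,130,0,85]'; python3 - <<'E'
from h import *
for n in("scene","top"):
    p,d=get_image(n);np.save(n+"1.npy",d);np.save(n+"1p.npy",p)
    s=read_state();e=s["eef_pos"]
    a=np.radians(36.7)
    X=[e+[0,0,-173],e,[558.8,286.2,52]]
    uv=proj(n,np.array(X,float));print(n,e,uv.round(1).tolist())
    for q in uv: cv2.circle(p,tuple(int(round(t)) for t in q),2,(255,0,255),-1)
    x,y=[int(t) for t in uv[0]];x=max(60,x)
    cv2.imwrite(f"pics/{n}1.png",cv2.resize(p[max(0,y-60):y+60,max(0,x-80):x+80],None,fx=5,fy=5,interpolation=cv2.INTER_CUBIC))
E
```

```text
clock: 2.27
eef_pos: [565.0, 290.9, 260.3]
tool_rot: [-3.141, 0.001, 0.639]
force: [-0.3, 0.5, 0.8]
width: 85.0
scene [565.69127946 291.06670495 261.78476052] [[401.0, 260.5], [414.0, 211.9], [398.3, 266.6]]
top [565.94864186 291.18304206 262.54532938] [[233.0, 186.6], [221.8, 175.3], [236.5, 190.9]]
```

View pics/scene1.png

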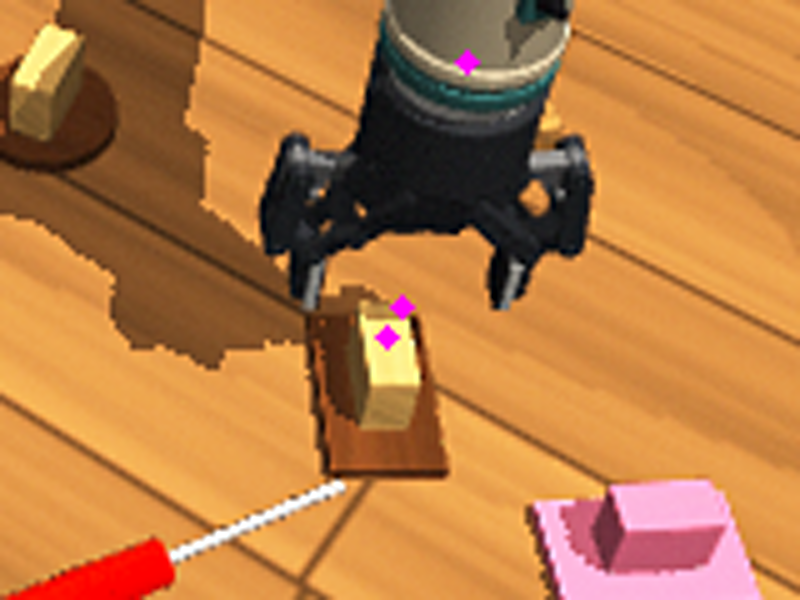

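View pics/top1.png

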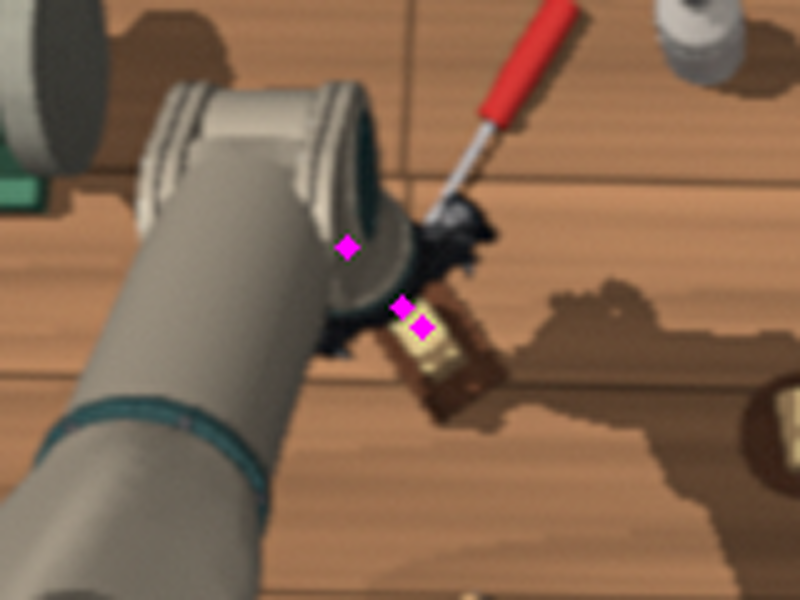

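```bash
python3 - <<'E'
from h import *
e=np.array([565.5,291,261])
for n,pad in(("scene",45),("top",40)):
    d=np.load(n+"1.npy");p=np.load(n+"1p.npy");W=world(n,d)
    c=np.hypot(W[...,0]-565,W[...,1]-291);m=(c<75)&(W[...,2]>85)&(W[...,2]<130)&(p.max(-1)<110)&(d>0)
    P=W[m];a=np.radians(36.6);x=np.array([np.cos(a),np.sin(a)]);y=np.array([np.sin(a),-np.cos(a)])
    q=(P[:,:2]-e[:2]);lx=q@x;ly=q@y
    print(n,m.sum(),"z",P[:,2].min().round(1))
    for s in(1,-1):
        k=(ly*s>20)
        for zl,zh in((85,105),(105,130)):
            kk=k&(P[:,2]>zl)&(P[:,2]<=zh)
            if kk.sum()>3: print(s,zl,kk.sum(),"lx",np.percentile(lx[kk],[2,50,98]).round(1),"ly",np.percentile(ly[kk],[2,50,98]).round(1),"zmin",P[kk,2].min().round(1))
E
```

```text
scene 87 z 97.3
1 85 4 lx [ 6.7  9.5 11.4] ly [44.6 47.8 50.8] zmin 97.6
1 105 31 lx [ 1.6  8.3 12.6] ly [45.4 54.1 58.1] zmin 105.3
-1 85 7 lx [-7.1  5.1 12. ] ly [-41.3 -40.5 -39.9] zmin 97.3
-1 105 45 lx [-5.4  7.  13.3] ly [-53.1 -41.3 -39.6] zmin 106.6
top 8 z 110.9
-1 105 5 lx [-14.2 -12.6 -10.4] ly [-49.1 -44.5 -40.4] zmin 115.1
```

The fingertips measured in the scene view put that camera's bias at a few mm, so the sample centre is about (557.5, 287). The grasp will then sit about 8 mm towards the downhill end of the block, which is what I want. Descending to grasp.

```bash
python3 -m jog '[0,0,25,0,85, 0,0,45,0,85, 0,0,60,0,85, 0,0,67,0,85, 0,0,67,0,85, 0,0,67,0,50, 0,0,67,0,25, 0,0,67,0,20, 0,0,67,0,20, 0,0,67,0,20, 0,0,67,0,20, 0,0,67,0,20, 0,0,67,0,20]'; python3 -c "
from h import *
rows(565.2,291,193,36.5)"
```

```text
clock: 3.45
eef_pos: [565.3, 291.4, 194.6]
tool_rot: [-3.142, -0.002, 0.638]
force: [-0.6, 0.4, 5.9]
width: 25.1
shift [-0.3  0.3  1.6] turn 0.0 pose [565.3 291.4 194.6] az 36.5 F [-0.57  0.37  5.89] M [ 0.02  0.14 -0.04] w 25.1 t 3.45
```

```bash
python3 -m jog '[0,0,-8,0,20, 0,0,-25,0,20, 0,0,-55,0,20, 0,0,-90,0,20, 0,0,-125,0,20, 0,0,-140,0,20, 0,0,-140,0,20, 0,0,-140,0,20]'; python3 - <<'E'
from h import *
rows(565.2,291,333,36.5)
p,d=get_image("scene");np.save("scene2.npy",d);np.save("scene2p.npy",p)
cv2.imwrite("pics/scene2.png",cv2.resize(p[170:320,330:530],None,fx=4,fy=4,interpolation=cv2.INTER_CUBIC))
E
```

```text
clock: 4.12
eef_pos: [564.8, 291.2, 334.5]
tool_rot: [-3.141, -0.001, 0.638]
force: [0.4, -0.2, -1.6]
width: 25.3
shift [0.2 0.4 1.5] turn 0.0 pose [564.8 291.2 334.5] az 36.5 F [ 0.4  -0.22 -1.63] M [-0.01  0.02  0.02] w 25.3 t 4.12
```

View pics/scene2.png

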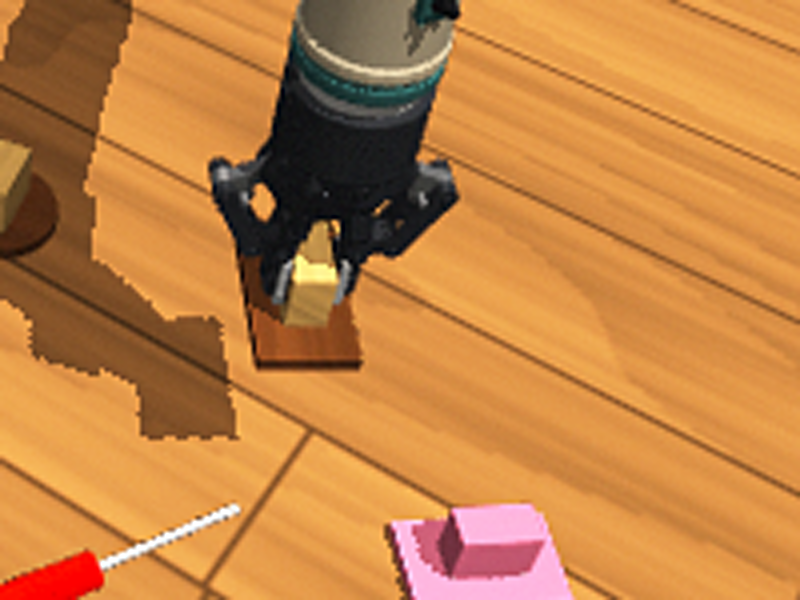

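The sample is held and clear of the bench; its tile end is at crop (310,365). Next I measure its offset along the jaws and its tilt.

```bash
python3 - <<'E'
from h import *
e=np.array([564.9,291.2,334.5]);a=np.radians(36.5);x=np.array([np.cos(a),np.sin(a)]);y=np.array([np.sin(a),-np.cos(a)])
d=np.load("scene2.npy");p=np.load("scene2p.npy");W=world("scene",d)
q=W[...,:2]-e[:2];lx=q@x-1.5;ly=q@y-2.6;lz=W[...,2]-e[2]+2.5
h=cv2.cvtColor(p,cv2.COLOR_BGR2HSV)
m=(abs(lx)<75)&(abs(ly)<45)&(lz<-120)&(lz>-220)&(d>0)&(h[...,1]>100)
print(m.sum(),"lx max",np.percentile(lx[m],[90,95,98,99.5]).round(1))
t=m&(lx>20)&(lz<-170);print("tile",t.sum(),"lz",np.percentile(lz[t],[5,50,95]).round(1),"ly",np.percentile(ly[t],[1,99]).round(1))
# block
b=m&(lz>-160);print("block",b.sum(),np.percentile(lx[b],[2,98]).round(1),np.percentile(ly[b],[2,98]).round(1),np.percentile(lz[b],[2,98]).round(1))
# tile top plane
tt=m&(lz<-180)&(lz>-195);A=np.c_[lx[tt],ly[tt],np.ones(tt.sum())];s=np.linalg.lstsq(A,lz[tt],rcond=None)[0];print(s)
for l in range(-50,50,6):
    k=m&(lx>=l)&(lx<l+6)
    if k.sum()>2: print(l,k.sum(),np.percentile(lz[k],[5,50,95]).round(1))
E
```

```text
748 lx max [38.3 39.6 40.4 41. ]
tile 256 lz [-192.7 -184.8 -182. ] ly [-29.9  29.4]
block 215 [-23.7  18. ] [-35.1  21.8] [-159.3 -121.8]
[-2.26698711e-02 -5.14223809e-03 -1.84616480e+02]
-44 4 [-192.1 -189.  -184.7]
-38 10 [-186.8 -184.2 -181.1]
-32 13 [-186.3 -183.4 -142. ]
-26 17 [-190.9 -182.8 -141.6]
-20 19 [-187.  -143.6 -140.6]
-14 31 [-186.4 -142.5 -131. ]
-8 43 [-190.5 -143.1 -125.3]
-2 48 [-185.4 -182.2 -141.1]
4 64 [-185.9 -172.  -139.5]
10 107 [-185.7 -158.3 -125.1]
16 147 [-185.  -171.6 -145.2]
22 63 [-186.7 -183.8 -181.9]
28 55 [-186.9 -184.2 -182.1]
34 100 [-194.2 -185.8 -182.2]
40 24 [-192.4 -186.8 -183.1]
```

```bash
python3 - <<'E'
from h import *
A=ray("scene",229.28,168.7,100.4);B=ray("top",413.25,187.7,100.4)
print(A.round(1),B.round(1),((A+B)/2).round(1))
a=np.radians(40.4);n6=6*np.sin(np.radians(25.7))*np.array([np.cos(a),np.sin(a)])
print("face xy",((A+B)/2)[:2]-n6, A[:2]-[4.9,2]-n6,B[:2]+[4.1,3]-n6)
E
```

```text
[ 582.8 -267.3  100.4] [ 572.6 -274.6  100.4] [ 577.7 -271.   100.4]
face xy [ 575.71140304 -272.64058573] [ 575.95250594 -270.97488898] [ 574.67030013 -273.30628248]
```

```bash
python3 -c "
from h import *
print(ray('top',293,130,100),ray('top',335,143,60))
rows(584.3,-264.5,385,40.4)"
```

```text
[751.43150026 107.14484636 100.        ] [723.2493083  -29.45311309  60.        ]
shift [-314.9  458.3  -51.8] turn -3.8 pose [564.2 291.2 333.1] az 36.6 F [-0.47 -0.21 -1.64] M [-0.02  0.   -0.05] w 24.7 t 4.17
```

```bash
python3 -m jog '[-5,7,-20,0,20, -20,29,-40,0,20, -45,65,-51,-1,20, -70,102,-51,-2,20, -95,138,-51,-3,20, -120,175,-51,-3.8,20, -145,211,-51,-3.8,20, -170,247,-51,-3.8,20, -195,284,-51,-3.8,20, -220,320,-51,-3.8,20, -245,357,-51,-3.8,20, -270,393,-51,-3.8,20, -290,422,-51,-3.8,20, -303,441,-51,-3.8,20, -311,453,-51,-3.8,20, -315,458,-51,-3.8,20, -315,458,-51,-3.8,20, -315,458,-51,-3.8,20]'; python3 - <<'E'
from h import *
rows(584.3,-264.5,330,40.4); print(read_state()['qpos'].round(2))
p,d=get_image("scene");np.save("scene3.npy",d);np.save("scene3p.npy",p)
cv2.imwrite("pics/scene3.png",cv2.resize(p[60:220,150:320],None,fx=4,fy=3.75,interpolation=cv2.INTER_CUBIC))
E
```

```text
clock: 5.67
eef_pos: [584.5, -262.8, 383.1]
tool_rot: [-3.138, 0.0, 0.705]
force: [0.2, 1.0, -1.7]
width: 25.0
shift [-1.3  1.3 53.1] turn -0.0 pose [ 584.5 -262.8  383.1] az 40.4 F [ 0.23  0.98 -1.67] M [ 0.08 -0.01  0.02] w 25.0 t 5.67
[ 0.07  0.7   0.55  1.58 -0.41  0.99 -0.13]
```

View pics/scene3.png

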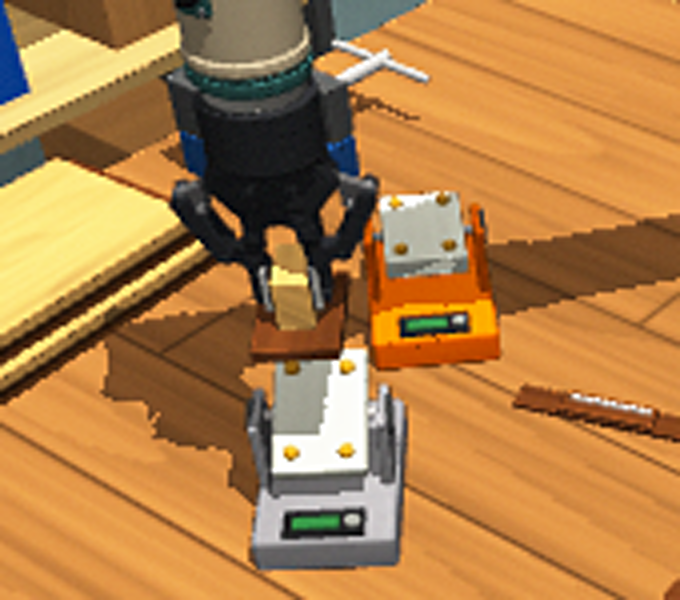

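The sample is above and behind the meter at crop (300,330), lined up with the head. Now I lower it to just short of contact.

```bash
python3 -m jog '[-1,1.3,15,0,20, -1,1.3,32,0,20, -1,1.3,46,0,20, -1,1.3,55,0,20, -1,1.3,60,0,20, -1,1.3,60,0,20, -1,1.3,60,0,20, -1,1.3,60,0,20]'; python3 - <<'E'
from h import *
rows(584.3,-264.5,310,40.4)
p,d=get_image("scene");np.save("scene4.npy",d);np.save("scene4p.npy",p)
cv2.imwrite("pics/scene4.png",cv2.resize(p[100:220,180:280],None,fx=5,fy=5,interpolation=cv2.INTER_CUBIC))
rows(584.3,-264.5,310,40.4)
E
```

```text
clock: 6.38
eef_pos: [585.0, -265.9, 325.5]
tool_rot: [3.14, -0.001, 0.705]
force: [-1.1, 0.0, -1.2]
width: 25.3
shift [ 0.4 -1.5 15.5] turn -0.0 pose [ 585.  -265.9  325.5] az 40.4 F [-1.11  0.04 -1.25] M [ 0.04  0.   -0.02] w 25.3 t 6.38
shift [ 0.5 -1.6 15.6] turn -0.0 pose [ 584.9 -266.   325.6] az 40.4 F [ 0.43 -0.13 -0.61] M [0.03 0.01 0.03] w 25.0 t 6.43
```

View pics/scene4.png

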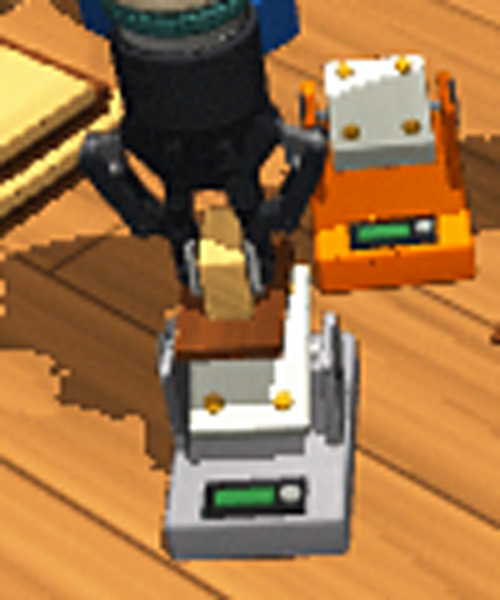

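Lateral alignment needs a check: compare the tile's and the head's centre across the slope in the same camera's depth.

```bash
python3 - <<'E'
from h import *
a=np.radians(40.4);D=np.array([np.cos(a),np.sin(a)]);Y=np.array([np.sin(a),-np.cos(a)]);fc=np.array([575.2,-272.3])
def coords(f):
    W=world("scene",np.load(f+".npy"));q=W[...,:2]-fc;return q@D,q@Y,W[...,2]
s,l,z=coords("scene0");p=np.load("scene0p.npy");m=(p.min(-1)>150)&(abs(l)<60)&(abs(s)<60)&(z>65)&(z<125)
for lo,hi in((-45,-30),(-30,-10),(-10,10),(15,30),(30,42)):
    k=m&(s>lo)&(s<hi)&(abs(l)<40);print("head",lo,k.sum(),np.percentile(l[k],[2,98]).round(1),z[k].mean().round(1))
print("s ext",np.percentile(s[m&(abs(l)<20)],[1,99]).round(1))
s,l,z=coords("scene4");p=np.load("scene4p.npy");h=cv2.cvtColor(p,cv2.COLOR_BGR2HSV)
m=(abs(l)<45)&(s>15)&(s<75)&(z>120)&(z<150)&(h[...,1]>100)
print(m.sum(),"tile l",np.percentile(l[m],[1,2,98,99]).round(1),"s",np.percentile(s[m],[98,99]).round(1),"z",np.percentile(z[m],[5,50,95]).round(1))
for lo in(22,30,38,46):
    k=m&(s>lo)&(s<lo+8);print(lo,k.sum(),np.percentile(l[k],[2,98]).round(1))
E
```

```text
head -45 93 [-31.4  33.3] 110.9
head -30 146 [-31.5  32.9] 102.4
head -10 177 [-33.6  35.7] 92.6
head 15 119 [-31.4  35.5] 82.3
head 30 79 [-31.2  34.9] 75.5
s ext [-45.7  46.9]
241 tile l [-24.4 -24.   32.9  33. ] s [55.9 56.6] z [131.2 138.3 145.7]
22 35 [-24.   29.6]
30 58 [-24.1  33.6]
38 43 [-25.1  33. ]
46 69 [-22.7  32.4]
```

```bash
python3 -m jog '[0,-1,4,0,20, 0,-2.5,8,0,20, 0,-2.5,11,0,20, 0,-2.5,12,0,20, 0,-2.5,12,0,20, 0,-2.5,12,0,20]'; python3 -c "
from h import *
rows(584.3,-264.5,310,40.4)"; python3 -m jog '[0,0,1,0,20, 0,0,2,0,20, 0,0,3,0,20, 0,0,3,0,20, 0,0,3,0,20]'; python3 -c "
from h import *
rows(584.3,-264.5,310,40.4)"
```

```text
clock: 6.93
eef_pos: [583.0, -264.1, 312.6]
tool_rot: [-3.142, 0.0, 0.704]
force: [-0.5, -0.0, -1.4]
width: 25.1
shift [0.8 1.1 2.6] turn -0.1 pose [ 583.  -264.1  312.6] az 40.3 F [-0.46 -0.01 -1.37] M [ 0.04 -0.04 -0.  ] w 25.1 t 6.93
clock: 7.35
eef_pos: [582.8, -264.5, 310.2]
tool_rot: [3.141, 0.0, 0.704]
force: [-2.1, -0.3, 3.8]
width: 25.4
shift [1.1 0.9 0.2] turn -0.1 pose [ 582.8 -264.5  310.2] az 40.3 F [-2.15 -0.29  3.77] M [-0.24  0.59  0.  ] w 25.4 t 7.35
```

```bash
python3 -m jog '[0.7,0,1,0,20, 1.4,0,2,0,20, 1.4,0,2,0,20]'; python3 -c "
from h import *
rows(584.3,-264.5,310,40.4)"; python3 -m jog '[0.7,0,1,0,20, 1.4,0,2,0,20, 1.4,0,2,0,20]'; python3 -c "
from h import *
rows(584.3,-264.5,310,40.4)"
```

```text
clock: 7.6
eef_pos: [583.8, -263.9, 308.6]
tool_rot: [3.141, 0.001, 0.704]
force: [-2.1, -0.4, 8.3]
width: 25.3
shift [ 0.   0.8 -1.4] turn -0.1 pose [ 583.8 -263.9  308.6] az 40.3 F [-2.12 -0.44  8.33] M [-0.41  1.07 -0.11] w 25.3 t 7.6
clock: 7.85
eef_pos: [584.8, -263.1, 306.9]
tool_rot: [3.14, 0.001, 0.704]
force: [-3.2, 0.1, 10.3]
width: 25.1
shift [-1.3  0.7 -3.1] turn -0.1 pose [ 584.8 -263.1  306.9] az 40.3 F [-3.24  0.13 10.33] M [-0.4   1.18 -0.15] w 25.1 t 7.85
```

```bash
python3 -m jog '[0.7,0,1,0,20, 1.4,0,2,0,20, 1.4,0,2,0,20]'; python3 -c "
from h import *
rows(584.3,-264.5,310,40.4)"; python3 -m jog '[0.7,0,1,0,20, 1.4,0,2,0,20, 1.4,0,2,0,20]'; python3 - <<'E'
from h import *
rows(584.3,-264.5,310,40.4)
p,d=get_image("scene");np.save("scene5.npy",d);np.save("scene5p.npy",p)
cv2.imwrite("pics/scene5.png",cv2.resize(p[100:220,180:280],None,fx=5,fy=5,interpolation=cv2.INTER_CUBIC))
E
```

```text
clock: 8.1
eef_pos: [586.0, -262.1, 304.8]
tool_rot: [3.14, 0.0, 0.704]
force: [-1.9, 0.2, 8.6]
width: 24.8
shift [-2.9  0.7 -5.2] turn -0.1 pose [ 586.  -262.1  304.8] az 40.3 F [-1.88  0.17  8.58] M [-0.37  0.99 -0.11] w 24.8 t 8.1
clock: 8.35
eef_pos: [587.1, -261.3, 302.8]
tool_rot: [3.14, 0.001, 0.704]
force: [-2.7, -0.8, 8.1]
width: 25.3
shift [-4.2  0.6 -7.2] turn -0.1 pose [ 587.1 -261.3  302.8] az 40.3 F [-2.72 -0.76  8.09] M [-0.37  1.03 -0.07] w 25.3 t 8.35
```

View pics/scene5.png

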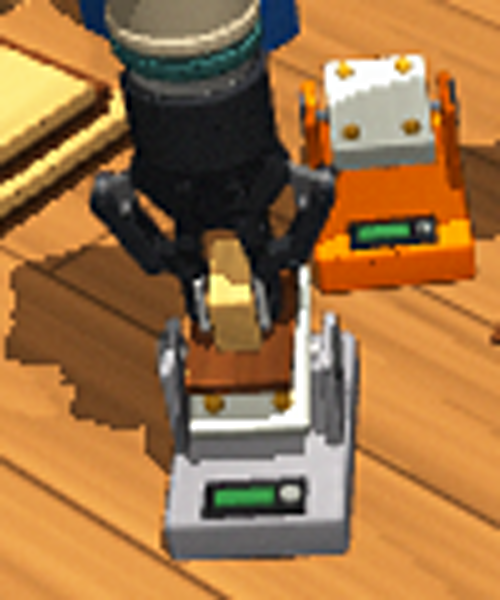

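The force has levelled off at about 8–10 N while the tool keeps descending, and the tile (crop y 300–390) has visibly tilted, so it is pivoting in the pads. Checking the tilt and lateral offset.

```bash
cat > tl.py <<'E'
from h import *
a=np.radians(40.4);D=np.array([np.cos(a),np.sin(a)]);Y=np.array([np.sin(a),-np.cos(a)]);fc=np.array([575.2,-272.3])
def tile(f,zr=(75,140)):
    W=world("scene",np.load(f+".npy"));q=W[...,:2]-fc;s,l,z=q@D,q@Y,W[...,2]
    p=np.load(f+"p.npy");h=cv2.cvtColor(p,cv2.COLOR_BGR2HSV)
    m=((abs(l)<45)&(abs(s)<75)&(z>zr[0])&(z<zr[1])&(h[...,1]>110)&(h[...,0]<20)&(h[...,2]<170)).astype(np.uint8)
    k,lab,st,_=cv2.connectedComponentsWithStats(m);i=1+np.argmax(st[1:,4]);m=lab==i
    P=np.c_[s[m],l[m],z[m]];A=np.c_[P[:,:2],np.ones(len(P))];k=np.ones(len(P),bool)
    for t in(8,4,3,2.5,2.5):
        c=np.linalg.lstsq(A[k],P[k,2],rcond=None)[0];k=abs(P[:,2]-A@c)<t
    print(f,len(P),k.sum(),"tilt s",np.degrees(np.arctan(-c[0])).round(1),"tilt l",np.degrees(np.arctan(c[1])).round(1),"z0",c[2].round(1),"l",np.percentile(P[k,1],[1,99]).round(1),"s",np.percentile(P[k,0],[1,99]).round(1))
E
python3 - <<'E'
from tl import *
tile("scene4");tile("scene5")
E
```

```text
scene4 237 193 tilt s 0.2 tilt l 0.4 z0 138.2 l [-25.2  34.2] s [-36.5  55.4]
scene5 341 195 tilt s 7.2 tilt l -0.3 z0 118.1 l [-27.   31.1] s [-29.3  55. ]
```

It is at 7° so far and laterally centred within 1 mm. Continuing along the arc.

```bash
python3 -m jog '[0.5,0,1,0,20, 1.1,0,2,0,20, 1.6,0,3,0,20, 2.1,0,4,0,20, 2.1,0,4,0,20]'; python3 -c "
from h import *
rows(593.5,-256.7,282.3,40.4)"; python3 -m jog '[0.5,0,1,0,20, 1,0,2,0,20, 1.4,0,3,0,20, 1.8,0,4,0,20, 1.8,0,4,0,20]'; python3 -c "
from h import *
rows(593.5,-256.7,282.3,40.4)"
```

```text
clock: 8.82
eef_pos: [588.8, -259.9, 299.0]
tool_rot: [3.14, 0.0, 0.704]
force: [-3.0, 0.2, 9.6]
width: 25.2
shift [ 5.7  0.5 16.7] turn -0.1 pose [ 588.8 -259.9  299. ] az 40.3 F [-2.98  0.23  9.63] M [-0.37  1.08 -0.1 ] w 25.2 t 8.82
clock: 9.23
eef_pos: [590.4, -258.7, 295.0]
tool_rot: [3.139, -0.0, 0.704]
force: [-1.6, 0.4, 9.0]
width: 25.6
shift [ 3.7  0.4 12.7] turn -0.1 pose [ 590.4 -258.7  295. ] az 40.3 F [-1.61  0.41  9.03] M [-0.42  0.87 -0.06] w 25.6 t 9.23
```

```bash
python3 -m jog '[0.4,0,1,0,20, 0.8,0,2,0,20, 1.2,0,3,0,20, 1.5,0,4,0,20, 1.5,0,4,0,20]'; python3 -c "
from h import *
rows(593.5,-256.7,282.3,40.4)"; python3 -m jog '[0.3,0,1,0,20, 0.6,0,2,0,20, 0.9,0,3,0,20, 0.9,0,3,0,20]';python3 - <<'E'
from tl import *
rows(593.5,-256.7,282.3,40.4)
p,d=get_image("scene");np.save("scene6.npy",d);np.save("scene6p.npy",p)
cv2.imwrite("pics/scene6.png",cv2.resize(p[100:220,180:280],None,fx=5,fy=5,interpolation=cv2.INTER_CUBIC))
tile("scene6")
E
```

```text
clock: 9.65
eef_pos: [591.7, -257.7, 291.1]
tool_rot: [3.139, -0.0, 0.704]
force: [-1.9, -0.0, 10.6]
width: 25.0
shift [2.  0.4 8.8] turn -0.1 pose [ 591.7 -257.7  291.1] az 40.3 F [-1.9  -0.04 10.57] M [-0.35  0.93 -0.04] w 25.0 t 9.65
clock: 9.98
eef_pos: [592.5, -257.0, 288.1]
tool_rot: [3.139, -0.001, 0.704]
force: [-1.3, 0.2, 9.6]
width: 25.1
shift [0.9 0.4 5.8] turn -0.1 pose [ 592.5 -257.   288.1] az 40.3 F [-1.35  0.22  9.63] M [-0.38  0.84 -0.03] w 25.1 t 9.98
scene6 299 154 tilt s 17.6 tilt l 0.2 z0 108.4 l [-25.3  32.5] s [-13.9  53.8]
```

View pics/scene6.png

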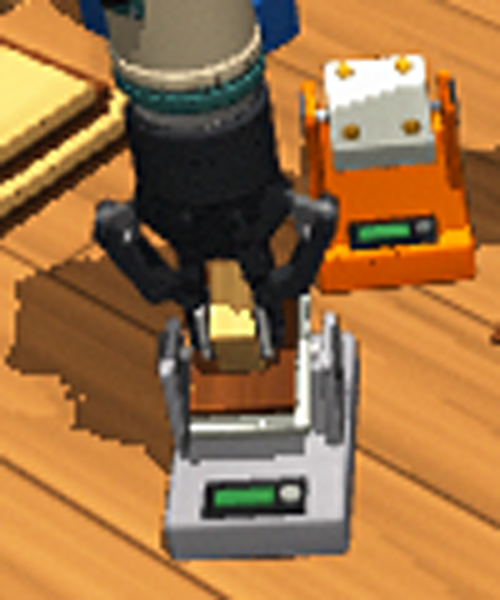

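The tilt is now 17.6°, the force is steady, and the lower feet are just covered. Continuing in small steps, watching for the rise as the lower feet engage.

```bash
python3 -m jog '[0.3,0,1,0,20, 0.5,0,2,0,20, 0.7,0,3,0,20, 0.7,0,3,0,20]'; python3 -c "
from h import *
rows(593.5,-256.7,282.3,40.4)"; python3 -m jog '[0.1,0,1,0,20, 0.3,0,2,0,20, 0.3,0,2,0,20]';python3 - <<'E'
from tl import *
rows(593.5,-256.7,282.3,40.4)
E
```

```text
clock: 10.37
eef_pos: [593.2, -256.5, 285.1]
tool_rot: [3.139, -0.001, 0.704]
force: [-0.3, -0.4, 8.4]
width: 25.0
shift [0.1 0.3 2.8] turn -0.1 pose [ 593.2 -256.5  285.1] az 40.3 F [-0.32 -0.4   8.39] M [-0.26  0.58 -0.1 ] w 25.0 t 10.37
clock: 10.62
eef_pos: [593.5, -256.3, 283.5]
tool_rot: [3.138, -0.001, 0.704]
force: [-1.4, 0.9, 11.1]
width: 25.0
shift [-0.3  0.3  1.2] turn -0.1 pose [ 593.5 -256.3  283.5] az 40.3 F [-1.44  0.85 11.11] M [-0.2   0.67 -0.1 ] w 25.0 t 10.62
```

```bash
python3 -m jog '[0,0,1,0,20, 0,0,1,0,20]'; python3 -m jog '[0,0,1,0,20, 0,0,1,0,20]'; python3 - <<'E'
from tl import *
rows(593.5,-256.7,282.3,40.4)
p,d=get_image("scene");np.save("scene7.npy",d);np.save("scene7p.npy",p)
cv2.imwrite("pics/scene7.png",cv2.resize(p[100:220,180:280],None,fx=5,fy=5,interpolation=cv2.INTER_CUBIC))
tile("scene7")
E
```

```text
clock: 10.78
eef_pos: [593.7, -256.2, 282.9]
tool_rot: [3.138, -0.002, 0.704]
force: [-1.6, 1.6, 13.2]
width: 25.4
clock: 10.95
eef_pos: [593.8, -256.1, 281.9]
tool_rot: [3.138, -0.002, 0.704]
force: [-0.1, 2.0, 12.6]
width: 24.9
shift [-0.6  0.2 -0.4] turn -0.1 pose [ 593.8 -256.1  281.9] az 40.3 F [-0.07  2.01 12.65] M [-0.07  0.7  -0.15] w 24.9 t 10.95
scene7 282 166 tilt s 22.3 tilt l -1.0 z0 104.2 l [-24.7  33. ] s [-5.9 50.8]
```

View pics/scene7.png

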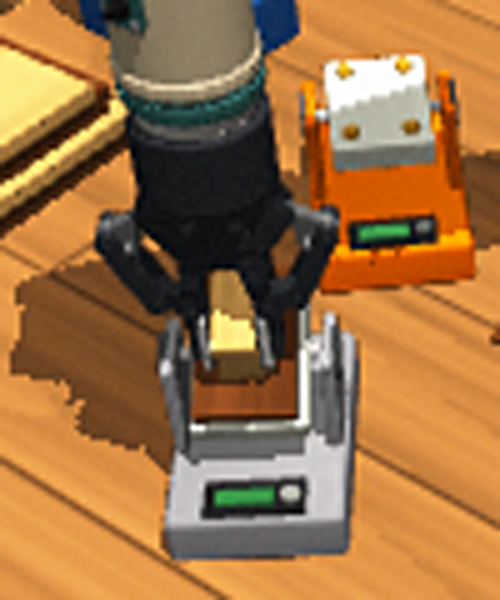

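```bash
python3 -m jog '[0,0,1,0,20, 0,0,1,0,20]'; python3 -m jog '[0,0,1,0,20, 0,0,1,0,20]';python3 -m jog '[0,0,0,0,20]'; python3 - <<'E'
from tl import *
rows(593.5,-256.7,282.3,40.4)
E
```

```text
clock: 11.17
eef_pos: [593.9, -256.1, 281.3]
tool_rot: [3.138, -0.002, 0.704]
force: [-2.3, 2.7, 14.4]
width: 25.3
clock: 11.33
eef_pos: [594.0, -256.0, 280.2]
tool_rot: [3.138, -0.003, 0.704]
force: [-1.0, 1.8, 15.3]
width: 25.3
clock: 11.42
eef_pos: [594.0, -256.0, 280.3]
tool_rot: [3.138, -0.003, 0.704]
force: [-0.3, 2.5, 14.6]
width: 24.7
shift [-0.9  0.2 -2. ] turn -0.0 pose [ 594.  -256.   280.3] az 40.4 F [-0.34  2.5  14.59] M [ 0.09  0.66 -0.16] w 24.7 t 11.42
```

```bash
python3 -m jog '[0,0,1,0,20, 0,0,1,0,20]'; python3 -m jog '[0,0,1,0,20, 0,0,1,0,20]';python3 - <<'E'
from tl import *
rows(593.5,-256.7,282.3,40.4)
p,d=get_image("scene");np.save("scene8.npy",d);np.save("scene8p.npy",p)
cv2.imwrite("pics/scene8.png",cv2.resize(p[130:210,200:270],None,fx=8,fy=7.5,interpolation=cv2.INTER_CUBIC))
tile("scene8")
E
```

```text
clock: 11.58
eef_pos: [594.0, -255.9, 279.7]
tool_rot: [3.138, -0.003, 0.704]
force: [-1.6, 2.5, 18.6]
width: 25.1
clock: 11.75
eef_pos: [594.0, -256.0, 279.7]
tool_rot: [3.138, -0.004, 0.704]
force: [-3.6, 3.0, 23.4]
width: 25.0
shift [-0.8  0.2 -2.6] turn -0.0 pose [ 594.  -256.   279.7] az 40.4 F [-3.65  2.99 23.41] M [ 0.47  1.3  -0.14] w 25.0 t 11.75
scene8 266 149 tilt s 23.7 tilt l -1.5 z0 103.0 l [-24.4  30.8] s [-8.5 50.5]
```

View pics/scene8.png

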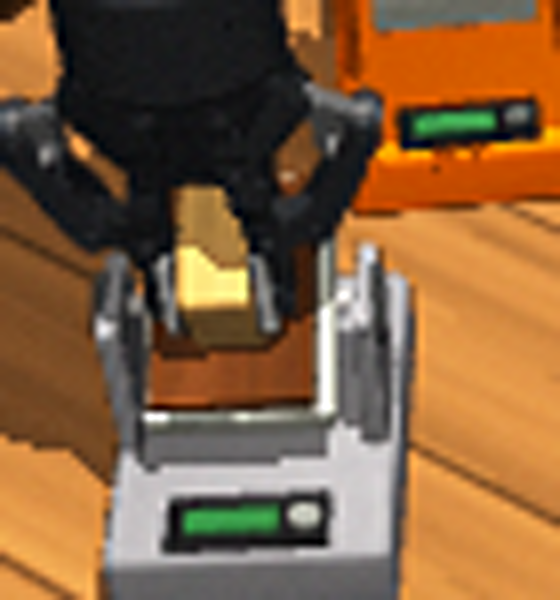

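The force rose from 15 to 23 N with no further motion, which is a hard stop. To confirm it is flush, I compare the tile-top height over the originally measured face plane, which should be about 10 mm along the normal everywhere.

```bash
python3 - <<'E'
from tl import *
for n in("scene","top"):
    p,d=get_image(n);np.save(n+"9.npy",d);np.save(n+"9p.npy",p)
rows(593.5,-256.7,282.3,40.4)
def sl(W):
    q=W[...,:2]-fc;return q@D,q@Y,W[...,2]
for n in("scene","top"):
    d0=np.load(n+"0.npy");s,l,z=sl(world(n,d0));p=np.load(n+"0p.npy")
    m=(p.min(-1)>150)&(abs(l)<30)&(abs(s)<44)&(z>60)&(z<130)&(d0>0)
    A=np.c_[s[m],l[m],np.ones(m.sum())];k=np.ones(m.sum(),bool)
    for t in(6,3,2,1.5,1.5):
        c=np.linalg.lstsq(A[k],z[m][k],rcond=None)[0];k=abs(z[m]-A@c)<t
    nz=1/np.sqrt(1+c[0]**2+c[1]**2)
    print(n,"face tilt",np.degrees(np.arctan(-c[0])).round(2),np.degrees(np.arctan(c[1])).round(2),k.sum(),"std",(z[m]-A@c)[k].std().round(2))
    for f in((8,9) if n=="scene" else (9,)):
        d=np.load(f"{n}{f}.npy");s,l,z=sl(world(n,d));h=cv2.cvtColor(np.load(f"{n}{f}p.npy"),cv2.COLOR_BGR2HSV)
        g=(z-(c[0]*s+c[1]*l+c[2]))*nz
        w=(h[...,1]>90)&(h[...,0]<25)&(d>0)&(abs(l)<36)&(abs(s)<62)&(g>4)&(g<18)
        for lo,hi in((-60,-40),(-40,-20),(-20,0),(0,12),(12,24),(24,36),(36,48)):
            for la,lb in((-32,0),(0,34)):
                k2=w&(s>lo)&(s<hi)&(l>la)&(l<lb)
                if k2.sum()>4: print("  ",n,f,lo,hi,"l",la,k2.sum(),"gap+10:",np.median(g[k2]).round(2))
E
```

```text
shift [-0.9  0.2 -2.6] turn -0.0 pose [ 594.  -256.   279.7] az 40.4 F [-3.28  4.45 23.88] M [ 0.5   1.27 -0.16] w 25.0 t 11.9
scene face tilt 25.54 -0.27 240 std 0.88
   scene 8 -40 -20 l -32 9 gap+10: 9.4
   scene 8 -40 -20 l 0 6 gap+10: 9.04
   scene 8 -20 0 l -32 8 gap+10: 9.62
   scene 8 0 12 l -32 9 gap+10: 10.94
   scene 8 12 24 l -32 14 gap+10: 10.05
   scene 8 24 36 l -32 33 gap+10: 10.37
   scene 8 24 36 l 0 46 gap+10: 10.42
   scene 8 36 48 l -32 40 gap+10: 10.17
   scene 8 36 48 l 0 54 gap+10: 9.63
   scene 9 -40 -20 l -32 10 gap+10: 9.82
   scene 9 -40 -20 l 0 5 gap+10: 11.16
   scene 9 -20 0 l -32 10 gap+10: 8.87
   scene 9 0 12 l -32 7 gap+10: 9.89
   scene 9 12 24 l -32 14 gap+10: 8.83
   scene 9 12 24 l 0 5 gap+10: 8.53
   scene 9 24 36 l -32 34 gap+10: 10.03
   scene 9 24 36 l 0 42 gap+10: 10.85
   scene 9 36 48 l -32 39 gap+10: 9.78
   scene 9 36 48 l 0 50 gap+10: 10.65
top face tilt 26.0 -0.25 192 std 0.88
```

The tile top sits 10 mm (±1 mm) off the face plane at both ends and both sides, so it is flush. A short hold to check steadiness, then I hand in.

```bash
python3 -m jog '[0,0,0,0,20, 0,0,0,0,20, 0,0,0,0,20, 0,0,0,0,20, 0,0,0,0,20, 0,0,0,0,20]'; python3 - <<'E'
from cell import *
print(finish_job())
E
```

```text
clock: 12.4
eef_pos: [594.0, -256.0, 279.7]
tool_rot: [3.138, -0.004, 0.704]
force: [-3.2, 3.7, 24.1]
width: 25.4
the job is handed in; nothing more can be done
None
```

I picked up the rectangular sample by its block and handed the job in at 12.4 s with the tile still held pressed on the grey meter's face. The hand-in reports no verdict.

**How it went:** The jog can't tilt the tool, so I gripped the block about 8 mm towards its downhill end. I lowered the upper end of the tile onto the upper feet. Then I moved the tool along an arc so the sample turned in the pads until it lay on the slope, which I measured at about 25.5°.

**Last checks:**
- **Hard stop:** the force went from 15 to about 24 N with no further travel, then held steady for half a second. That is below the 40 N limit.
- **Flush:** the tile top measured 8.5–11.2 mm off the face plane across the parts I could see, mostly within 1 mm of the 10 mm thickness. That fits all four feet being pushed nearly level, but the foot travel itself can't be read.
- **Position:** the tile is centred across the slope to within about 2 mm and sits about 2–3 mm low along it.

**What disagreed:**
- A direct fit of the tile's tilt gave 23.7°, against 25.5° (scene) and 26.0° (top) for the face. It used few pixels, so I trusted the height comparison and the hard stop.
- The two cameras differed by up to 10 mm on positions. I corrected this using where the fingertips appeared in the images.
- The top view gave no usable tile points at the end, so only the scene camera confirms the flush fit.

I saw no contact with the other objects, but I did not measure them again at the end.

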